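Counter-hold the tool-rest bolt on the wood lathe

ROBOT

A 6-joint arm with a two-finger parallel gripper is mounted at the origin on the work surface. World frame = base frame: x ahead of the robot, y to its left, z up, the work surface at z = 0. Lengths are in m, angles in degrees, forces in N, time in s.
With the tool pointing down it reaches from about 0.3 to 0.775 m from the base axis. Payload 14.6 kg.
Tool frame: the origin (TCP) lies on the centre line of the jaws, within the pads' length; the fingertips stand 14 mm ahead of it and the grasp point (between the pads) lies 5 mm behind it; z points along the fingers, y is the direction in which the jaws open and shut (so a half turn about z gives the same grasp; the last joint's range is limited). The gripper opens to 85 mm and grips with 20 to 120 N. Pads are 22 mm wide; open, the fingers measure 114 mm over their backs; the gripper's body (76 mm by 85 mm) begins 54 mm behind the grasp point. The pads swing forward as they close: fully open they stand 13 mm farther back than shut.
Start: joints at [60.642, 17.183, 87.147, -0, 75.671, -3.816], TCP at [0.237, 0.496, 0.245] pointing down, gripper open.
Joint ranges: [-173.82, 173.82], [-45.26, 126.66], [13.44, 144.39], [-59.66, 239.66], [0, 175.72], [-146.38, 146.38]. Speed limits (degrees/s): [127.2, 127.2, 147.25, 180, 180, 180].

INTERFACE

Orientations are given as [roll, pitch, yaw] about the fixed x, y, z axes, in that order (R = Rz(yaw) Ry(pitch) Rx(roll)).
In Python, from workcell import manip gives the robot as it stands.
- The arm moves only by the shell command python3 -m creep 'ROWS'. ROWS is JSON, a list of rows, each a list of 3 entries, a list of its own where there are three numbers: the opening, from 0 (shut) to 1 (fully open), then the shift along the world's x, y, z in units of 30 mm (1.0 is 30 mm), then the turn, a rotation vector about the world's x, y, z in units of 8 degrees (1.0 is 8 degrees). In form: [[hand, [x, y, z], [wx, wy, wz]], ...]. A call has 1 to 10 rows; each row is the pose to reach, as a shift and turn from the pose commanded when the call began; what a row does not reach only later rows make up. A row lasts 1/10 s, in which the tool goes at most 50 mm and 8.59 degrees, less where a joint would pass 70% of its speed; a pose out of reach is approached as far as the arm can. A call with a gripper value outside its range is refused whole. The fingers move at their own pace and stop on an object; the grip force is fixed at half the most. Time passes only in rows, so rows that repeat a pose let the fingers close. It gives the time, the measured TCP pose, the force and the opening at its end, in the units of the state.
- manip.state(): the state, without advancing time (a new reading comes with each control period).
- manip.capture(name): name is "side" or "top"; returns (picture, depth): 400x640x3 uint8, blue, green, red; 400x640 float32, m along the optical axis (not along the pixel's ray), 0 where there is no reading.
- manip.camera_model(name): a dict with "intrinsics" (3x3 intrinsics, pixels), "pose" (4x4, takes a point from camera to world coordinates). Camera axes: x right, y down, z forward; pixel columns grow to the right and rows downward; lengths in m; the calibration is good to about 2 mm. A picture is of the moment at which its call begins. camera_model takes no time and is no camera call.
- manip.hand_in(): hands the job in, once; it reports no verdict.
The state is a dict: "clock": time; "joint_pos": joint angles; "qvel": joint speeds; "joint_torque": joint torques, N m; "tool_pos": TCP position; "orientation": TCP orientation; "ft_force": force on the tool from outside, world axes, zero at the start; "ft_torque": the same for the moment, N m; "finger_gap": finger opening in m.
Only numpy, scipy, OpenCV 4.12 (cv2) and the standard library are available. Lean on these libraries where they do the work, as an engineer would, in place of code of your own. Each camera call takes 0.05 s, during which the arm holds its last target. There are 200 camera calls.

TASK

I am about to tighten the nut on the front of the lathe's tool rest, and I need you to hold the bolt head on its back side so that it cannot turn. First clear the two bottles that stand in the way behind the rest: stand each upright in an empty cell of the divided crate, set down and not dropped. Then reach down into the gap between the rest and the wood on the lathe, take the brass-coloured hexagon bolt head firmly between the jaws, one jaw on each side, and finish while still holding it; do not lean on the wood in the lathe and leave the other jars and tools where they are.

Things in the scene. Friction and masses are not known exactly. Their poses are not given: they have to be found in the camera images.
- tool_rest: Lathe tool rest, fixed: grey steel angle bracket, steel bar on its front. Origin: on the lathe bed (50 mm above the bench), middle of the rear face of its upright; x backwards into the gap, y left along the bed, z up. Upright 8 mm thick, 90 wide, 84 high; foot reaches 78 mm forwards. Bar 230 mm long along y, in front of the upright (x -25 to -9), top at 90 mm.
- gap (a point): Middle of the gap between the tool rest's upright and the wood in the lathe, at bed level, at the bolt's y: 37 mm behind the upright's rear face. The gap is about 75 mm wide and open from above; the bottles' middles stand 40 to 48 mm behind the upright, and fingers 32 mm wide centred on them clear the bolt head, which ends 17 mm behind it.
- hex_head: Brass-coloured hexagon bolt head behind the upright: 24 mm across flats, 10 mm thick. Origin: its centre, 12 mm behind the upright's rear face, 58 mm above the bed; x along the bolt, backwards. Washers fill the 7 mm to the upright. Reach straight down, jaws closing along the tool rest's y; a 32 mm wide pad clears the upright if its middle is 20 mm behind the rear face.
- flat (a point): Middle of one flat of the bolt head, 12 mm to the left (+y) of its centre when that flat stands upright. The bolt starts turned up to 0.2 rad either way from there; its hexagon repeats every 1.047. It is loose and turns at a light touch (0.01 N m); its flats are greasy, so jaws closing on it from within 0.25 rad of square pull it square.
- blank: The half-turned piece of light wood held between the lathe's centres, behind the tool rest. Origin: on the bench under the middle of its axis; y along its axis; the axis is 150 mm above the bench. 400 mm long, 24 to 30 mm thick, with a 48 mm thick knob between y = 115 and 195 mm. Fixed. Its top is 165 mm above the bench (knob 174 mm).
- lathe: Green bench lathe, fixed. Origin: on the bench under the spindle axis, midway between the centres; x backwards, y left along the bed. Steel bed 300 mm wide, 940 long, top 50 mm above the bench. Headstock from y = 200 mm leftwards, 250 high, motor behind it; tailstock from y = -175 mm to the right, 185 high, its clamp lever up to 225.
- oil_bottle: Amber bottle with a black cap and a paper label. Origin: centre of its underside, z up its axis. Round: 40 mm across and straight to 82 mm high, then narrowing to a 23 mm cap; 108 mm in all, about 130 g. Stands on the lathe bed behind the tool rest, 38 to 46 mm to one side of the bolt (the other bottle to the other side). Grip it across the tool rest's y, 60 to 75 mm above its underside.
- glue_bottle: White bottle with a red cap and a yellow label. Origin: centre of its underside, z up its axis. Round: 40 mm across and straight to 82 mm high, then narrowing to a 23 mm cap; 108 mm in all, about 130 g. Stands on the lathe bed behind the tool rest, 38 to 46 mm to one side of the bolt (the other bottle to the other side). Grip it across the tool rest's y, 60 to 75 mm above its underside.
- crate: Plywood crate on the bench, fixed, six cells in two rows of three. Origin: centre of its underside; x across the rows, y along them. 136 mm (x) by 198 mm (y), 55 high; walls, dividers and floor 6 mm thick, cells 59 by 58 mm. The row nearer the robot (x = -32.5 mm) holds three jars, the far row (x = +32.5 mm) is empty. A bottle in a cell stands 6 mm above the bench.
- cell_left (a point): Middle of the floor of the left cell of the empty row (crate x = 32.5, y = 64 mm), 6 mm above the bench.
- cell_mid (a point): Middle of the floor of the middle cell of the empty row (crate x = 32.5, y = 0 mm).
- cell_right (a point): Middle of the floor of the right cell of the empty row (crate x = 32.5, y = -64 mm).
- jar_brown: Bystander: small round jar, dark brown with a brass lid, 47 mm across, 41 mm high, standing in a cell of the crate's near row, its top below the crate's rim. Origin: centre of its underside.
- jar_red: Bystander: small round jar, red with a steel lid, 47 mm across, 41 mm high, standing in a cell of the crate's near row, its top below the crate's rim. Origin: centre of its underside.
- jar_clear: Bystander: small round jar, pale with a dark lid, 47 mm across, 41 mm high, standing in a cell of the crate's near row, its top below the crate's rim. Origin: centre of its underside.
- gouge: Bystander: turning gouge lying on the bench, wooden handle and narrow steel blade, 380 mm long, 28 mm high. Origin: under the joint of handle and blade; x towards the tip.
- skew_chisel: Bystander: skew chisel lying on the bench, dark wooden handle and 25 mm wide blade, 385 mm long, 28 mm high. Origin as for the gouge.
- wax_tin: Bystander: flat round tin with a blue lid, 87 mm across, 32 mm high, on the bench. Origin: centre of its underside.
- whisk: Bystander: finished wooden chocolate whisk lying on the bench, 308 mm long, knob 52 mm across. Origin: on the bench under its axis, 150 mm from the handle's end.

How it is judged:
By the outcome, as a careful person would: the job done as asked, in the order asked, and still so for the second after the job is handed in, while the arm keeps its last pose, push and grip.
It also fails if it takes over 66 s, if anything falls off the work surface, if the arm or the gripper's body presses on something with over 40 N, if the wrist force passes 120 N, or if a joint passes its speed limit or range.

## Working session

There is one attempt and no reset: what is moved stays moved. The work goes in short steps, Python scripts to look and compute and a shell command to move; the robot and the scene stay as the last step left them, time stands still between calls to the robot, and variables do not carry over. Pictures are saved under pics/ and viewed, about 8 in all and at most 12, crops included, and the job is handed in when it is done.

```bash
mkdir -p pics; cat > h.py <<'E'
from workcell import manip
import numpy as np, cv2
def cap(n):
    im,d=manip.capture(n); m=manip.camera_model(n); K=np.array(m["intrinsics"]);T=np.array(m["pose"])
    v,u=np.mgrid[:d.shape[0],:d.shape[1]]
    P=np.stack([(u-K[0,2])/K[0,0]*d,(v-K[1,2])/K[1,1]*d,d],-1)@T[:3,:3].T+T[:3,3]
    P[d==0]=np.nan
    return im,P,K,T
E
python3 - <<'E'
from h import *
print(manip.state())
for n in("top","side"):
    im,P,K,T=cap(n); cv2.imwrite(f"pics/{n}0.png",im); np.savez(f"{n}0.npz",im=im,P=P,K=K,T=T); print(n,K,T.round(3))
E
```

```text
{'clock': 0.0, 'joint_pos': array([ 6.06430735e+01,  1.72178040e+01,  8.71802615e+01,  1.87133797e-04,
        7.56700372e+01, -3.81375106e+00]), 'qvel': array([-0.04174894, -0.01231472, -0.03435749, -0.00772243,  0.16767698,
        0.03253069]), 'joint_torque': array([ 1.31605790e-03, -5.43485391e+01, -3.61805034e+01,  6.88846467e-05,
        3.82648504e-03,  4.23259132e-05]), 'tool_pos': array([0.23703298, 0.49606368, 0.24470076]), 'orientation': array([-1.79932060e+02, -4.71059165e-03,  1.54456775e+02]), 'ft_force': array([1.07395048, 0.10487568, 0.7583529 ]), 'ft_torque': array([-0.00257557,  0.0359011 , -0.00534339]), 'finger_gap': 0.08553725021734723}
top [[383.08960232   0.         317.28788573]
 [  0.         383.08960232 195.86997329]
 [  0.           0.           1.        ]] [[ 0.029 -0.981  0.191  0.28 ]
 [-1.    -0.028  0.007 -0.011]
 [-0.002 -0.191 -0.982  1.078]
 [ 0.     0.     0.     1.   ]]
side [[427.11457183   0.         321.92485697]
 [  0.         427.11457183 199.96102564]
 [  0.           0.           1.        ]] [[ 0.897 -0.294  0.33   0.115]
 [-0.442 -0.588  0.678 -0.72 ]
 [-0.006 -0.754 -0.657  0.796]
 [ 0.     0.     0.     1.   ]]
```

View pics/top0.png

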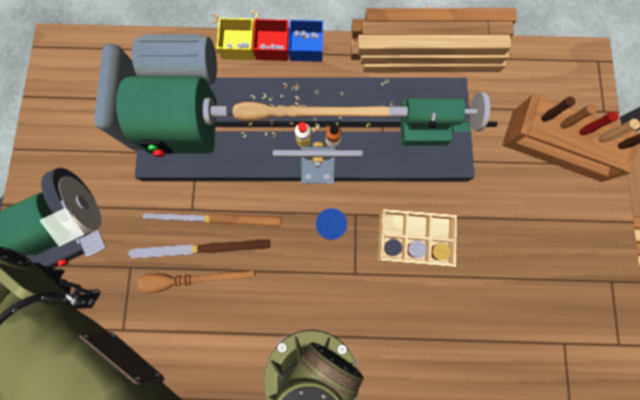

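View pics/side0.png

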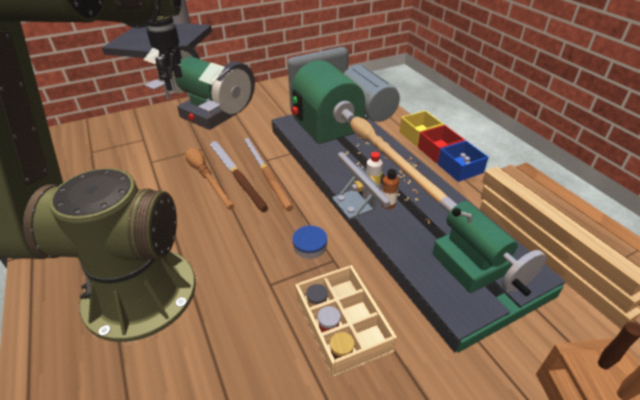

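Top view: red cap at about (302,128), black/orange cap at (333,130), rest bar from (273,153) to (362,153), crate spanning (380..457, 210..265) with its far row empty. The side view shows the same. Next I turn these into positions.

```bash
python3 - <<'E'
import numpy as np,cv2
for n,boxes in (("top",dict(glue=(290,118,316,146),oil=(322,118,346,146))),("side",dict(glue=(362,148,386,185),oil=(380,165,404,210)))):
    D=np.load(n+"0.npz");P=D["P"];im=D["im"]
    for k,(a,b,c,d) in boxes.items():
        Q=P[b:d,a:c].reshape(-1,3);Q=Q[np.isfinite(Q[:,0])]
        m=(Q[:,2]>.150)&(Q[:,2]<.168); q=Q[m]
        print(n,k,len(q),"cap min/max",q.min(0).round(3),q.max(0).round(3),"med",np.median(q,0).round(3)) if len(q) else print(n,k,"none",np.nanmax(Q[:,2]))
D=np.load("top0.npz");P=D["P"]
Q=P[145:165,265:370].reshape(-1,3);q=Q[(Q[:,2]>.132)&(Q[:,2]<.148)]
r=cv2.minAreaRect(q[:,:2].astype(np.float32));print("bar",r,np.median(q,0))
Q=P[200:275,370:465].reshape(-1,3);q=Q[(Q[:,2]>.047)&(Q[:,2]<.062)]
print("crate",cv2.minAreaRect(q[:,:2].astype(np.float32)),np.median(q[:,2]))
Q=P[95:125,290:390].reshape(-1,3);q=Q[(Q[:,2]>.155)&(Q[:,2]<.172)]
print("blank",cv2.minAreaRect(q[:,:2].astype(np.float32)))
Q=P[155:185,295:340].reshape(-1,3);q=Q[(Q[:,2]>.052)&(Q[:,2]<.075)]
print("foot",cv2.minAreaRect(q[:,:2].astype(np.float32)),np.median(q[:,2]))
im=D["im"];cv2.imwrite("pics/c0.png",cv2.resize(im[95:190,260:375],None,fx=6,fy=6,interpolation=cv2.INTER_CUBIC))
# brass
S=np.load("side0.npz")
for n,box in(("top",(295,140,340,165)),("side",(340,170,375,205))):
    E=np.load(n+"0.npz");a,b,c,d=box;hsv=cv2.cvtColor(E["im"][b:d,a:c],cv2.COLOR_BGR2HSV)
    m=cv2.inRange(hsv,(15,90,80),(35,255,255))>0;q=E["P"][b:d,a:c][m];q=q[(q[:,2]>.09)&(q[:,2]<.125)];print(n,"brass",len(q),np.median(q,0),q.min(0),q.max(0))
E
```

```text
top glue 71 cap min/max [0.627 0.029 0.15 ] [0.648 0.05  0.162] med [0.637 0.04  0.158]
top oil 69 cap min/max [ 0.626 -0.052  0.151] [ 0.646 -0.031  0.162] med [ 0.635 -0.042  0.158]
side glue 75 cap min/max [0.626 0.026 0.151] [0.675 0.064 0.162] med [0.64  0.04  0.157]
side oil 71 cap min/max [ 0.624 -0.053  0.15 ] [ 0.676 -0.024  0.161] med [ 0.637 -0.041  0.157]
bar ((0.5798915028572083, -0.001522168517112732), (0.024653416126966476, 0.22795897722244263), 1.6172418594360352) [ 0.57625981 -0.00262376  0.13950038]
crate ((0.37613511085510254, -0.27750545740127563), (0.19902338087558746, 0.13651297986507416), 87.09029388427734) 0.05052087091636537
blank ((0.670839786529541, -0.05481916666030884), (0.0528709702193737, 0.2535475492477417), 1.0298924446105957)
foot ((0.5522782206535339, -0.00018868595361709595), (0.07238272577524185, 0.1222773864865303), 1.0780563354492188) 0.05882434232845335
top brass 105 [0.60132834 0.0021509  0.11765428] [ 0.55884777 -0.01341854  0.09074083] [0.62466861 0.05279846 0.12413855]
side brass 82 [ 0.56789309 -0.00745537  0.11667679] [ 0.55861167 -0.01562259  0.09317567] [0.63120377 0.0322189  0.12393557]
```

View pics/c0.png

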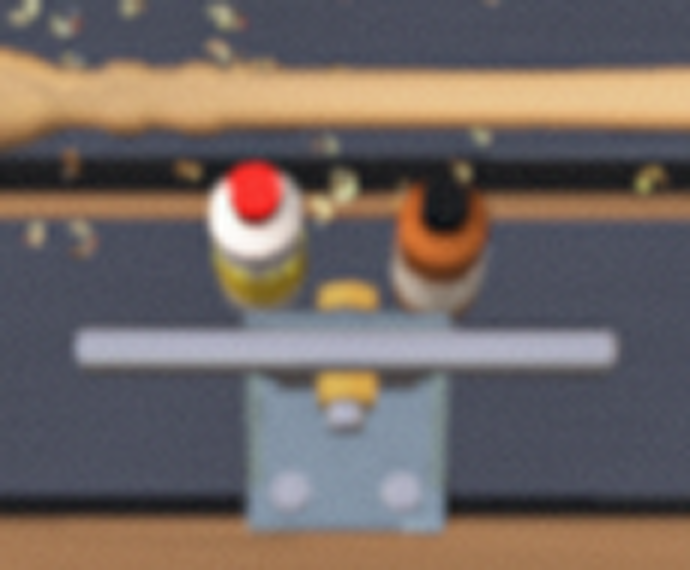

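Bottle caps come out at z≈.158 as expected, both cameras agree, and glue and oil are 82 mm apart. The upright's rear face is at x≈.594. Gripper approach begins.

```bash
python3 -m creep '[[0.8,[7.7,-14.5,0.8],[0,0,3.4]],[0.8,[7.7,-14.5,0.8],[0,0,3.4]],[0.8,[7.7,-14.5,0.8],[0,0,3.4]],[0.8,[7.7,-14.5,0.8],[0,0,3.4]],[0.8,[7.7,-14.5,0.8],[0,0,3.4]],[0.8,[7.7,-14.5,0.8],[0,0,3.4]],[0.8,[7.7,-14.5,0.8],[0,0,3.4]],[0.8,[7.7,-14.5,0.8],[0,0,3.4]],[0.8,[7.7,-14.5,0.8],[0,0,3.4]],[0.8,[7.7,-14.5,0.8],[0,0,3.4]]]'; python3 - <<'E'
from h import *
im,P,K,T=cap("top"); np.savez("top1.npz",P=P,im=im)
E
```

```text
clock: 1.1
tool_pos: [0.4666, 0.063, 0.2691]
orientation: [180.0, -0.0, -178.3]
ft_force: [1.0, 0.1, -0.0]
finger_gap: 0.0684
```

```bash
python3 -m creep '[[0.8,[5.65,-0.72,0],[0,0,0]],[0.8,[5.65,-0.72,0],[0,0,0]],[0.8,[5.65,-0.72,0],[0,0,0]],[0.8,[5.65,-0.72,0],[0,0,0]],[0.8,[5.65,-0.72,-2.2],[0,0,0]],[0.8,[5.65,-0.72,-2.2],[0,0,0]],[0.8,[5.65,-0.72,-2.2],[0,0,0]],[0.8,[5.65,-0.72,-2.2],[0,0,0]]]'; python3 - <<'E'
from h import *
print(manip.state()["tool_pos"])
im,P,K,T=cap("side"); cv2.imwrite("pics/s1.png",cv2.resize(im[60:230,290:460],None,fx=3.5,fy=3.5,interpolation=cv2.INTER_CUBIC))
E
```

```text
clock: 1.95
tool_pos: [0.6359, 0.0435, 0.2039]
orientation: [-180.0, 0.0, -178.3]
ft_force: [0.8, 0.3, -0.1]
finger_gap: 0.0683
[0.63586194 0.04354984 0.20393011]
```

View pics/s1.png

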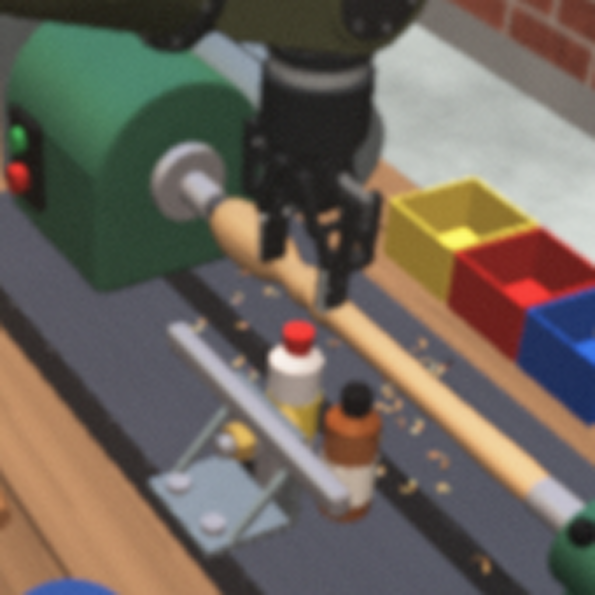

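Side crop: the open jaws, tips at about (270,255) and (330,300), hang above the white bottle's red cap (298,335). Go down slowly, then grip.

```bash
python3 -m creep '[[0.8,[0.03,-0.1,-0.6],[0,0,0]],[0.8,[0.03,-0.1,-1.2],[0,0,0]],[0.8,[0.03,-0.1,-1.8],[0,0,0]],[0.8,[0.03,-0.1,-2.4],[0,0,0]],[0.8,[0.03,-0.1,-2.9],[0,0,0]],[0.8,[0.03,-0.1,-2.9],[0,0,0]],[0.8,[0.03,-0.1,-2.9],[0,0,0]]]'; python3 -m creep '[[0.2,[0,0,0],[0,0,0]],[0.2,[0,0,0],[0,0,0]],[0.2,[0,0,0],[0,0,0]],[0.2,[0,0,0],[0,0,0]],[0.2,[0,0,0],[0,0,0]],[0.2,[0,0,0],[0,0,0]],[0.2,[0,0,0],[0,0,0]],[0.2,[0,0,0],[0,0,0]]]'
```

```text
clock: 2.7
tool_pos: [0.637, 0.0405, 0.1172]
orientation: [-180.0, 0.1, -178.3]
ft_force: [0.3, -0.4, 0.5]
finger_gap: 0.068
clock: 3.5
tool_pos: [0.6371, 0.0404, 0.1174]
orientation: [-180.0, 0.1, -178.3]
ft_force: [-0.2, -1.2, 6.1]
finger_gap: 0.0384
```

```bash
python3 -m creep '[[0.2,[0,0,0.5],[0,0,0]],[0.2,[0,0,1.2],[0,0,0]],[0.2,[0,0,2],[0,0,0]],[0.2,[0,0,2.8],[0,0,0]],[0.2,[0,0,3.6],[0,0,0]],[0.2,[0,0,4.4],[0,0,0]],[0.2,[0,0,4.4],[0,0,0]],[0.2,[0,0,4.4],[0,0,0]]]'; python3 - <<'E'
from h import *
D=np.load("top1.npz");P=D["P"]
Q=P[200:275,370:465].reshape(-1,3);q=Q[(Q[:,2]>.046)&(Q[:,2]<.064)]
print("crate",cv2.minAreaRect(q[:,:2].astype(np.float32)))
# cell floors of far row
import math
c=np.array([.376,-.2775])
for a in(0,-2.9):
  r=math.radians(a);R=np.array([[math.cos(r),-math.sin(r)],[math.sin(r),math.cos(r)]])
  L=(Q[:,:2]-c)@R
  f=L[(Q[:,2]<.02)&(abs(L[:,0]-.0325)<.035)&(abs(L[:,1])<.1)]
  w=L[(Q[:,2]>.047)&(Q[:,2]<.064)]
  print(a,np.percentile(w,[1,99],axis=0).round(4),[f[abs(f[:,1]-y)<.032].mean(0).round(4) for y in(-.064,0,.064)])
E
```

```text
clock: 4.3
tool_pos: [0.6364, 0.0405, 0.2483]
orientation: [180.0, 0.0, -178.3]
ft_force: [-0.5, -0.0, -1.4]
finger_gap: 0.0383
crate ((0.3763129711151123, -0.27740269899368286), (0.19896985590457916, 0.13695098459720612), 86.62226104736328)
0 [[-0.0702 -0.0996]
 [ 0.0698  0.1006]] [array([ 0.0321, -0.0722]), array([ 0.0348, -0.0073]), array([0.0365, 0.0578])]
-2.9 [[-0.0676 -0.098 ]
 [ 0.0675  0.0989]] [array([ 0.0357, -0.0716]), array([ 0.0354, -0.0066]), array([0.0357, 0.0586])]
```

```bash
python3 -m creep '[[0.2,[-0.8,-1.2,0],[0,0,0]],[0.2,[-1.7,-2.7,0],[0,0,-0.1]],[0.2,[-2.6,-4.2,0],[0,0,-0.2]],[0.2,[-3.5,-5.7,0],[0,0,-0.3]],[0.2,[-4.4,-7.2,0],[0,0,-0.4]],[0.2,[-5.3,-8.7,0],[0,0,-0.5]],[0.2,[-6.2,-10.2,0],[0,0,-0.6]],[0.2,[-7,-11.6,0],[0,0,-0.6]],[0.2,[-7.7,-12.78,0],[0,0,-0.6]],[0.2,[-7.7,-12.78,0],[0,0,-0.6]]]';python3 -m creep '[[0.2,[0,0,-0.5],[0,0,0]],[0.2,[0,0,-1.2],[0,0,0]],[0.2,[0,0,-2.0],[0,0,0]],[0.2,[0,0,-2.5],[0,0,0]],[0.2,[0,0,-2.5],[0,0,0]],[0.2,[0,0,-2.5],[0,0,0]]]'; python3 - <<'E'
from h import *
im,P,K,T=cap("side"); cv2.imwrite("pics/s2.png",cv2.resize(im[170:390,240:440],None,fx=2.7,fy=2.7,interpolation=cv2.INTER_CUBIC))
E
```

```text
clock: 5.3
tool_pos: [0.4025, -0.3463, 0.2467]
orientation: [180.0, -0.1, 176.6]
ft_force: [0.2, 1.3, -1.9]
finger_gap: 0.0384
clock: 5.9
tool_pos: [0.4056, -0.3427, 0.173]
orientation: [180.0, -0.0, 176.9]
ft_force: [1.0, -0.8, -2.0]
finger_gap: 0.0384
```

View pics/s2.png

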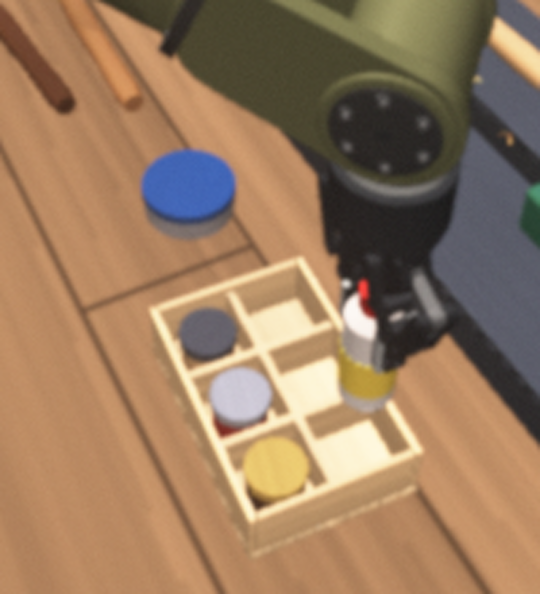

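The bottle hangs upright at about (365,370), above the right empty cell (355,450), and the crate is undisturbed. Lower it in.

```bash
python3 -m creep '[[0.2,[0,0,-0.6],[0,0,0]],[0.2,[0,0,-1.2],[0,0,0]],[0.2,[0,0,-1.8],[0,0,0]],[0.2,[0,0,-2.4],[0,0,0]],[0.2,[0,0,-2.9],[0,0,0]],[0.2,[0,0,-3.15],[0,0,0]],[0.2,[0,0,-3.2],[0,0,0]],[0.2,[0,0,-3.2],[0,0,0]]]'; python3 -m creep '[[0.2,[0,0,-0.05],[0,0,0]],[0.2,[0,0,-0.1],[0,0,0]],[0.2,[0,0,-0.1],[0,0,0]]]'
```

```text
clock: 6.75
tool_pos: [0.4058, -0.3432, 0.0778]
orientation: [-180.0, 0.0, 176.9]
ft_force: [0.6, -0.6, -1.0]
finger_gap: 0.0385
clock: 7.05
tool_pos: [0.4056, -0.343, 0.0742]
orientation: [-180.0, 0.0, 176.9]
ft_force: [0.5, 0.1, -1.4]
finger_gap: 0.0383
```

```bash
python3 -m creep '[[0.2,[0,0,-0.04],[0,0,0]],[0.2,[0,0,-0.07],[0,0,0]],[0.2,[0,0,-0.07],[0,0,0]],[0.2,[0,0,-0.07],[0,0,0]]]'
```

```text
clock: 7.45
tool_pos: [0.4059, -0.3432, 0.0734]
orientation: [-180.0, 0.1, 176.9]
ft_force: [-4.0, 3.9, 14.8]
finger_gap: 0.0385
```

Contact with the cell floor. Release and go up.

```bash
python3 -m creep '[[0.2,[0,0,0.03],[0,0,0]],[0.65,[0,0,0.03],[0,0,0]],[0.65,[0,0,0.03],[0,0,0]],[0.65,[0,0,0.03],[0,0,0]],[0.65,[0,0,0.03],[0,0,0]],[0.65,[0,0,0.03],[0,0,0]]]'; python3 -m creep '[[0.65,[0,0,0.5],[0,0,0]],[0.65,[0,0,1],[0,0,0]],[0.65,[0,0,2],[0,0,0]],[0.65,[0,0,3],[0,0,0]],[0.65,[0,0,4],[0,0,0]],[0.65,[0,0,5],[0,0,0]],[0.65,[0,0,5.5],[0,0,0]],[0.65,[0,0,5.5],[0,0,0]]]'
```

```text
clock: 8.05
tool_pos: [0.4055, -0.3429, 0.0728]
orientation: [180.0, -0.0, 176.9]
ft_force: [-0.1, -0.5, -0.0]
finger_gap: 0.0554
clock: 8.85
tool_pos: [0.406, -0.3434, 0.2399]
orientation: [-179.9, 0.2, 176.9]
ft_force: [-0.4, -0.6, -0.3]
finger_gap: 0.0556
```

```bash
python3 -m creep '[[0.8,[1,1.3,0],[0,0,0.6]],[0.8,[7.65,10.05,0],[0,0,0.6]],[0.8,[7.65,10.05,0],[0,0,0.6]],[0.8,[7.65,10.05,0],[0,0,0.6]],[0.8,[7.65,10.05,0],[0,0,0.6]],[0.8,[7.65,10.05,0],[0,0,0.6]],[0.8,[7.65,10.05,0],[0,0,0.6]],[0.8,[7.65,10.05,0],[0,0,0.6]],[0.8,[7.65,10.05,0],[0,0,0.6]],[0.8,[7.65,10.05,0],[0,0,0.6]]]';python3 -m creep '[[0.8,[0,0,-0.4],[0,0,0]],[0.8,[0,0,-0.9],[0,0,0]],[0.8,[0,0,-1.2],[0,0,0]],[0.8,[0,0,-1.2],[0,0,0]]]'; python3 - <<'E'
from h import *
im,P,K,T=cap("side"); cv2.imwrite("pics/s3.png",cv2.resize(im[90:390,270:450],None,fx=2,fy=2,interpolation=cv2.INTER_CUBIC))
E
```

```text
clock: 9.85
tool_pos: [0.6348, -0.0411, 0.2361]
orientation: [180.0, -0.1, -178.3]
ft_force: [0.0, 0.1, 0.8]
finger_gap: 0.0683
clock: 10.25
tool_pos: [0.6342, -0.0419, 0.1997]
orientation: [180.0, -0.2, -178.4]
ft_force: [-0.3, 0.4, -0.2]
finger_gap: 0.0685
```

View pics/s3.png

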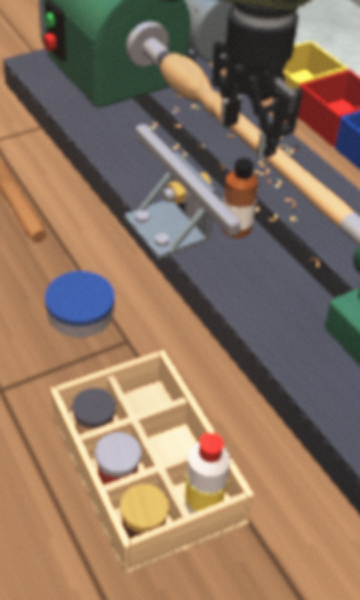

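Glue stands upright in the right cell (208,475). The jaws hang above the oil bottle's black cap (243,168). Descend and grip.

```bash
python3 -m creep '[[0.8,[0.04,0,-0.6],[0,0,0]],[0.8,[0.04,0,-1.2],[0,0,0]],[0.8,[0.04,0,-1.8],[0,0,0]],[0.8,[0.04,0,-2.4],[0,0,0]],[0.8,[0.04,0,-2.78],[0,0,0]],[0.8,[0.04,0,-2.78],[0,0,0]],[0.8,[0.04,0,-2.78],[0,0,0]]]'; python3 -m creep '[[0.2,[0,0,0],[0,0,0]],[0.2,[0,0,0],[0,0,0]],[0.2,[0,0,0],[0,0,0]],[0.2,[0,0,0],[0,0,0]],[0.2,[0,0,0],[0,0,0]],[0.2,[0,0,0],[0,0,0]],[0.2,[0,0,0],[0,0,0]],[0.2,[0,0,0],[0,0,0]]]';  python3 -m creep '[[0.2,[0,0,0.5],[0,0,0]],[0.2,[0,0,1.2],[0,0,0]],[0.2,[0,0,2],[0,0,0]],[0.2,[0,0,2.8],[0,0,0]],[0.2,[0,0,3.6],[0,0,0]],[0.2,[0,0,4.4],[0,0,0]],[0.2,[0,0,4.4],[0,0,0]],[0.2,[0,0,4.4],[0,0,0]]]'
```

```text
clock: 11.0
tool_pos: [0.6366, -0.0415, 0.1193]
orientation: [-180.0, 0.1, -178.3]
ft_force: [0.5, -0.4, -0.1]
finger_gap: 0.0683
clock: 11.8
tool_pos: [0.6367, -0.0414, 0.1197]
orientation: [-180.0, 0.1, -178.3]
ft_force: [-1.0, 0.3, 6.3]
finger_gap: 0.0388
clock: 12.6
tool_pos: [0.6361, -0.0414, 0.2506]
orientation: [-180.0, 0.0, -178.3]
ft_force: [0.0, -0.5, -2.2]
finger_gap: 0.038
```

```bash
python3 -m creep '[[0.2,[-0.9,-0.7,0],[0,0,0]],[0.2,[-2.1,-1.6,0],[0,0,-0.1]],[0.2,[-3.3,-2.5,0],[0,0,-0.2]],[0.2,[-4.5,-3.4,0],[0,0,-0.4]],[0.2,[-5.7,-4.4,0],[0,0,-0.5]],[0.2,[-6.8,-5.3,0],[0,0,-0.6]],[0.2,[-7.48,-5.79,0],[0,0,-0.6]],[0.2,[-7.48,-5.79,0],[0,0,-0.6]],[0.2,[-7.48,-5.79,0],[0,0,-0.6]]]';python3 -m creep '[[0.2,[0,0,-0.5],[0,0,0]],[0.2,[0,0,-1.3],[0,0,0]],[0.2,[0,0,-2.1],[0,0,0]],[0.2,[0,0,-2.9],[0,0,0]],[0.2,[0,0,-3.6],[0,0,0]],[0.2,[0,0,-4.3],[0,0,0]],[0.2,[0,0,-5],[0,0,0]],[0.2,[0,0,-5.5],[0,0,0]],[0.2,[0,0,-5.6],[0,0,0]],[0.2,[0,0,-5.6],[0,0,0]]]'
```

```text
clock: 13.5
tool_pos: [0.4115, -0.2151, 0.2498]
orientation: [180.0, -0.1, 176.8]
ft_force: [-0.2, 0.5, -1.9]
finger_gap: 0.0384
clock: 14.5
tool_pos: [0.4121, -0.2146, 0.082]
orientation: [180.0, -0.1, 176.9]
ft_force: [0.2, 0.4, -2.0]
finger_gap: 0.0383
```

```bash
python3 -m creep '[[0.2,[0,0,-0.08],[0,0,0]],[0.2,[0,0,-0.14],[0,0,0]],[0.2,[0,0,-0.18],[0,0,0]],[0.2,[0,0,-0.18],[0,0,0]]]'
```

```text
clock: 14.9
tool_pos: [0.4119, -0.2152, 0.0772]
orientation: [-180.0, 0.0, 176.9]
ft_force: [0.0, 0.3, -1.6]
finger_gap: 0.0381
```

```bash
python3 -m creep '[[0.2,[0,0,-0.03],[0,0,0]],[0.2,[0,0,-0.06],[0,0,0]],[0.2,[0,0,-0.06],[0,0,0]]]'
```

```text
clock: 15.2
tool_pos: [0.4121, -0.2152, 0.0757]
orientation: [-180.0, 0.0, 176.9]
ft_force: [-1.9, 1.5, 4.6]
finger_gap: 0.0386
```

```bash
python3 -m creep '[[0.65,[0,0,0],[0,0,0]],[0.65,[0,0,0],[0,0,0]],[0.65,[0,0,0],[0,0,0]],[0.65,[0,0,0],[0,0,0]],[0.65,[0,0,0],[0,0,0]]]'; python3 -m creep '[[0.65,[0,0,0.5],[0,0,0]],[0.65,[0,0,1],[0,0,0]],[0.65,[0,0,2],[0,0,0]],[0.65,[0,0,3],[0,0,0]],[0.65,[0,0,4],[0,0,0]],[0.65,[0,0,5],[0,0,0]],[0.65,[0,0,5],[0,0,0]],[0.65,[0,0,5],[0,0,0]]]'
python3 - <<'E'
from h import *
Ps=[];ims=[]
for i in range(4):
    im,P,K,T=cap("top");Ps.append(P);ims.append(im)
P=np.nanmedian(Ps,0);im=np.mean(ims,0).astype(np.uint8)
np.savez("top2.npz",P=P,im=im)
a,b,c,d=290,130,345,190
big=cv2.resize(im[b:d,a:c],None,fx=10,fy=10,interpolation=cv2.INTER_CUBIC)
cv2.imwrite("pics/t2.png",cv2.hconcat([cv2.resize(im[b:d,a:c],(550,600),interpolation=cv2.INTER_CUBIC)]))
hsv=cv2.cvtColor(im,cv2.COLOR_BGR2HSV)
m=cv2.inRange(hsv,(15,90,80),(35,255,255))>0
m[:138]=0;m[152:]=0;m[:,:305]=0;m[:,330:]=0
v,u=np.nonzero(m);print("px",u.min(),u.max(),v.min(),v.max(),u.mean(),v.mean())
q=P[m];q=q[(q[:,2]>.09)&(q[:,2]<.13)];print(len(q),q.mean(0).round(4),np.percentile(q,[3,97],axis=0).round(4))
Q=P[145:165,265:370].reshape(-1,3);q=Q[(Q[:,2]>.132)&(Q[:,2]<.15)]
print("bar",cv2.minAreaRect(q[:,:2].astype(np.float32)),np.median(q,0).round(4))
# upright top (z=.134)
Q=P[140:158,295:340].reshape(-1,3);q=Q[(Q[:,2]>.125)&(Q[:,2]<.137)];print("upr",len(q),np.percentile(q,[3,50,97],axis=0).round(4))
Q=P[155:185,290:345].reshape(-1,3);q=Q[(Q[:,2]>.053)&(Q[:,2]<.064)&(Q[:,0]<.58)];print("foot",np.percentile(q,[2,50,98],axis=0).round(4))
Q=P[95:125,290:340].reshape(-1,3);q=Q[(Q[:,2]>.155)&(Q[:,2]<.172)];print("blank",np.percentile(q,[3,50,97],axis=0).round(4))
E
```

```text
clock: 15.7
tool_pos: [0.4118, -0.2151, 0.0753]
orientation: [-180.0, -0.0, 176.9]
ft_force: [-0.1, 1.0, 0.2]
finger_gap: 0.0554
clock: 16.5
tool_pos: [0.4118, -0.2151, 0.2253]
orientation: [-180.0, 0.0, 176.9]
ft_force: [-0.6, -0.3, -0.3]
finger_gap: 0.0555
px 313 322 142 146 317.65 143.7
38 [ 0.6057 -0.0009  0.1185] [[ 0.6    -0.0123  0.107 ]
 [ 0.6107  0.0112  0.1231]]
bar ((0.5802995562553406, -0.0010822862386703491), (0.023604009300470352, 0.22760678827762604), 1.369877815246582) [ 0.5764 -0.0022  0.1399]
upr 160 [[ 0.5677 -0.0461  0.1283]
 [ 0.5867  0.      0.1341]
 [ 0.5926  0.0492  0.1365]]
foot [[ 0.5163 -0.0448  0.0561]
 [ 0.5458 -0.0015  0.0588]
 [ 0.5781  0.0395  0.0614]]
blank [[ 0.6703 -0.0505  0.1556]
 [ 0.6799  0.0155  0.1613]
 [ 0.6934  0.0691  0.1655]]
```

View pics/t2.png

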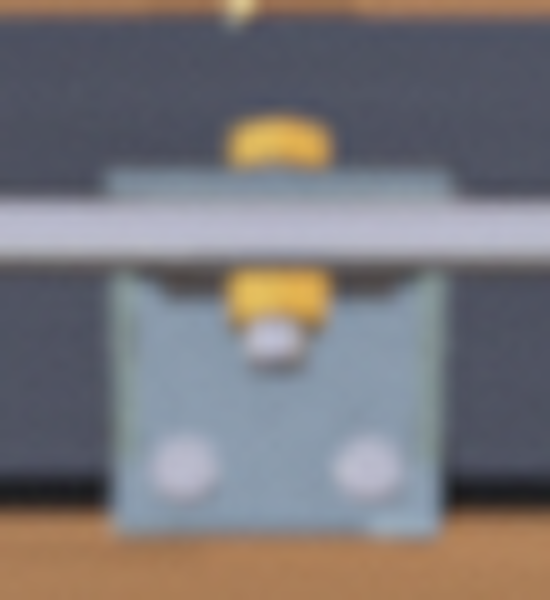

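Head sits at (280,142) in the crop. Its rear face is at x≈.611 and its middle at y≈-.001, so the upright's rear face is at ≈.594, agreeing with the bar. Move above it.

```bash
python3 -m creep '[[0.65,[6.74,7.14,0.5],[0,0,0.57]],[0.65,[6.74,7.14,0.5],[0,0,0.57]],[0.65,[6.74,7.14,0.5],[0,0,0.57]],[0.65,[6.74,7.14,0.5],[0,0,0.57]],[0.65,[6.74,7.14,0.5],[0,0,0.57]],[0.65,[6.74,7.14,0.5],[0,0,0.57]],[0.65,[6.74,7.14,0.5],[0,0,0.57]],[0.65,[6.74,7.14,0],[0,0,0.57]],[0.65,[6.74,7.14,-1],[0,0,0.57]],[0.65,[6.74,7.14,-1],[0,0,0.57]]]';python3 -m creep '[[0.65,[0,0,-0.4],[0,0,0]],[0.65,[0,0,-0.8],[0,0,0]],[0.65,[0,0,-1.1],[0,0,0]],[0.65,[0,0,-1.1],[0,0,0]],[0.65,[0,0,-1.1],[0,0,0]]]'; python3 - <<'E'
from h import *
im,P,K,T=cap("side"); cv2.imwrite("pics/s4.png",cv2.resize(im[90:390,270:450],None,fx=2,fy=2,interpolation=cv2.INTER_CUBIC))
E
```

```text
clock: 17.7
tool_pos: [0.6122, -0.0012, 0.1908]
orientation: [180.0, -0.4, -178.6]
ft_force: [-1.2, 0.3, -0.2]
finger_gap: 0.0559
clock: 18.2
tool_pos: [0.6141, -0.001, 0.1625]
orientation: [-180.0, 0.0, -178.6]
ft_force: [-0.4, -0.8, -0.0]
finger_gap: 0.0549
```

View pics/s4.png

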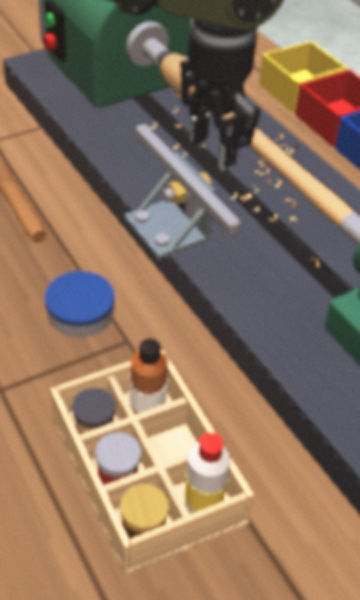

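Both bottles stand upright in the crate (150,375) and (208,475), jars unmoved. The jaws straddle the bolt head (205,178). Descend and close.

```bash
python3 -m creep '[[0.65,[0,0,-0.4],[0,0,0]],[0.65,[0,0,-0.8],[0,0,0]],[0.65,[0,0,-1.2],[0,0,0]],[0.65,[0,0,-1.5],[0,0,0]],[0.65,[0,0,-1.8],[0,0,0]],[0.65,[0,0,-1.95],[0,0,0]],[0.65,[0,0,-1.95],[0,0,0]],[0.65,[0,0,-1.95],[0,0,0]]]';python3 -m creep '[[0,[0,0,0],[0,0,0]],[0,[0,0,0],[0,0,0]],[0,[0,0,0],[0,0,0]],[0,[0,0,0],[0,0,0]],[0,[0,0,0],[0,0,0]],[0,[0,0,0],[0,0,0]],[0,[0,0,0],[0,0,0]],[0,[0,0,0],[0,0,0]],[0,[0,0,0],[0,0,0]],[0,[0,0,0],[0,0,0]]]'
```

```text
clock: 19.05
tool_pos: [0.6142, -0.001, 0.1041]
orientation: [-180.0, 0.0, -178.6]
ft_force: [0.1, -0.3, -0.7]
finger_gap: 0.056
clock: 20.05
tool_pos: [0.6142, 0.0001, 0.1042]
orientation: [179.9, 0.0, -178.6]
ft_force: [-0.6, 8.4, 1.9]
finger_gap: 0.0215
```

Gap 21.5 mm, about 24 mm less the ~2 mm the readings fell short on the bottles, so the jaws are on the flats. There is a side force of 8 N, so I ease y a little and look.

```bash
python3 -m creep '[[0,[0,0.02,0],[0,0,0]],[0,[0,0.04,0],[0,0,0]],[0,[0,0.04,0],[0,0,0]],[0,[0,0.04,0],[0,0,0]]]'; python3 - <<'E'
from h import *
im,P,K,T=cap("side");im2,*_=cap("top")
a=cv2.resize(im[110:210,310:420],None,fx=5,fy=5,interpolation=cv2.INTER_CUBIC)
cv2.imwrite("pics/s5.png",a); s=manip.state();print(s["ft_force"],s["ft_torque"],s["finger_gap"],s["tool_pos"])
E
```

```text
clock: 20.45
tool_pos: [0.6142, 0.0002, 0.1042]
orientation: [-180.0, 0.0, -178.6]
ft_force: [-1.5, 0.9, 5.5]
finger_gap: 0.0223
[-1.28596657  0.47218793  6.14420926] [ 0.17536762  0.25190466 -0.05758005] 0.022418113216415788 [6.14173095e-01 1.68429158e-04 1.04192691e-01]
```

View pics/s5.png

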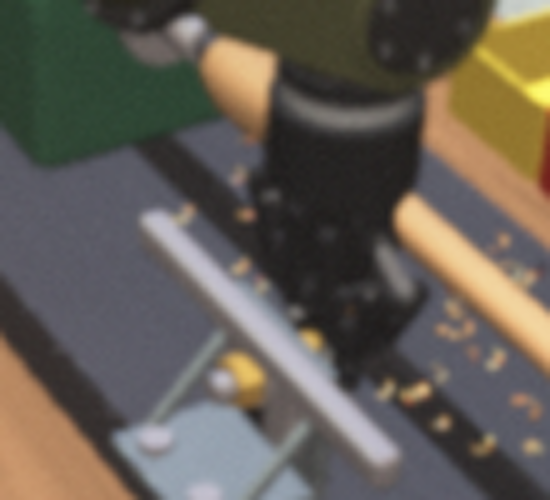

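The jaws are closed around the head, with brass visible at (312,340) between jaw and upright and the body clear of the wood. The tool stayed put while the side force fell as I shifted, so the bolt is held. Handing in.

```bash
python3 - <<'E'
from workcell import manip
print(manip.hand_in())
E
```

```text
the job is handed in; nothing more can be done
None
```

The bolt head is gripped between the jaws and I handed the job in at about 20.5 s of the 66 s allowed, still holding it.

- **Bottles:** I moved the glue bottle to the right cell of the empty row and the oil bottle to the left cell. I lowered each until the force reading showed floor contact (15 N and 5 N), then let go. A later picture shows both upright and the jars where they were. I did not check the crate again after closing on the bolt.
- **Bolt:** I reached straight down into the gap with the jaws closing along the rest and gripped the head. The opening reads 22.4 mm. The true size is 24 mm, and the readings on the 40 mm bottles were also about 1.6 mm short, so the jaws are on the flats and not the corners (27.7 mm).
- **Side force:** It was 8.4 N on closing, because I had placed the jaws about 1 mm off the bolt's centre. After a small shift it fell to below 1 N, with the tool held in place by the head. About 6 N of vertical force remains. The bottle grips gave a similar reading, so I take it to come from the jaws swinging forward as they close.
- **Wood in the lathe:** I felt no contact with it, and the last picture shows none. The other tools were well away from the arm's path, but I did not check each of them separately.

The last picture is coarse: it shows the jaws around the head but not which way the hexagon is turned. That the jaws sit on the flats rests on the opening reading.

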